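# Offer a small bonsai pot up to the large pot it nests in

### The arm

A 6-joint arm with a two-finger parallel gripper is mounted at the origin on the work surface. World frame = base frame: x ahead of the robot, y to its left, z up, the work surface at z = 0. Lengths are in mm, angles in rad, forces in N, time in s.
With the tool pointing down it reaches from about 275 to 1000 mm from the base axis. Payload 8.4 kg.
Tool frame: the origin (TCP) lies between the finger pads; the fingertips stand 11 mm ahead of it and the grasp point (between the pads) lies 8 mm behind it; z points along the fingers, y is the direction in which the jaws open and shut (so a half turn about z gives the same grasp; the last joint's range is limited). The gripper opens to 85 mm and grips with 20 to 120 N. Pads are 22 mm wide; open, the fingers measure 114 mm over their backs; the gripper's body (76 mm by 85 mm) begins 54 mm behind the grasp point. The pads swing forward as they close: fully open they stand 13 mm farther back than shut.
Start: joints at [-1.229, 0.353, 1.633, -0, 1.155, -0.002], TCP at [210.666, -588.428, 242.281] pointing down, gripper open.
Joint ranges: [-2.63, 2.63], [-0.92, 2.1], [0.06, 2.66], [-1.3, 4.44], [0, 2.69], [-3.02, 3.02]. Speed limits (rad/s): [2.22, 2.22, 2.79, 3.14, 3.14, 3.14].

### API

Orientations are given as [roll, pitch, yaw] about the fixed x, y, z axes, in that order (R = Rz(yaw) Ry(pitch) Rx(roll)).
In Python, from rig import r, eyes gives the robot as it stands. The module is installed in compiled form; this text tells all that it offers.
- The arm moves only by the tool servo_tool, never from a script. Its argument "rows" is a list of rows, each a list of 3 entries, a list of its own where there are three numbers: the shift along the world's x, y, z in cm, then the turn about the world's z in rad, then the finger opening in cm, from 0 to 8.54. A call has 1 to 5 rows; each row shifts and turns the commanded pose from where the row before left it; what a row does not reach is not made up. A row lasts 1/12 s, in which the tool goes at most 41.7 mm and 7.16 degrees, less where a joint would pass 70% of its speed; a pose out of reach is approached as far as the arm can. A call is refused whole if a number of a shift passes 4.17 or a number of a turn 0.125, either way. A call with a gripper value outside its range is refused whole. The fingers move at their own pace and stop on an object; "squeeze" is the grip in N (left out, the last holds). Time passes only in rows, so rows that do not move let the fingers close. It gives the time, the measured TCP pose, the force and the opening at its end, in the units of the state.
- r.sense(): the state, without advancing time (a new reading comes with each control period).
- eyes.grab_frame(name): name is "side" or "top" or "wrist"; returns a dict with "frame" (384x512x3 uint8, red, green, blue), "depth" (384x512 float32, mm along the optical axis (not along the pixel's ray), 0 where there is no reading), "vertical_fov" (degrees; the focal length in pixels is half the picture's height over the tangent of half this angle, whatever the lens; pixels are square), "cx", "cy" (the principal point, pixels), "D" ([k1, k2, p1, p2, k3] as OpenCV has them; the pictures are not rectified), "camera_from_world" (4x4, takes a point from world to camera coordinates); the wrist camera has in their place "hand_eye" (4x4, takes a point from camera to tool coordinates, whose origin is the TCP and whose axes are the flange's). Camera axes: x right, y down, z forward; pixel columns grow to the right and rows downward; lengths in mm; the calibration is good to about 2 mm. A picture is of the moment at which its call begins: read the wrist's pose just before it.
- r.sign_off(): hands the job in, once; it reports no verdict.
The state is a dict: "clock": time; "qpos": joint angles; "qvel": joint speeds; "joint_efforts": joint torques, N m; "eef_pos": TCP position; "tcp_rot": TCP orientation; "contact_force": force on the tool from outside, world axes, zero at the start; "wrist_torque": the same for the moment, N m; "opening": opening from 0.0 (shut) to 1.0 (fully open).
Only numpy, scipy, OpenCV 4.12 (cv2) and the standard library are available. Lean on these libraries where they do the work, as an engineer would, in place of code of your own. Each camera call takes 0.05 s, during which the arm holds its last target.

### The job

Pick up the small brown pot, lift it clear over the row of ware in between (the tools in the jar stand tallest) and hold it level just above the mouth of the large brown pot on the turntable, centred and squared up with it long side to long side, its feet about a finger's breadth (12 mm) above the rim, so that I can slip a card liner in between before the two are nested. The two pots must not touch, and everything else, the large pot included, stays where it stands. Finish with the gripper still holding the small pot there, quite still.

Things in the scene. Friction and masses are not known exactly. Their poses are not given: they have to be found in the camera images.
- small_center (a point): Pot to carry: rectangular, brown glaze, 104 long x 64 wide x 46 high, about 0.24 kg, loose on the bench, open top. Point: its centre, 23 above the undersides of its feet, 23 below the rim top. x along the long side, y across, z up; both ends alike. Widest at its lip (top 8 mm, 104 x 64, rim 9 wide); walls below step in 3 and taper. Grip from above across the 64 on the lip, about 25 N.
- large_rim (a point): Large pot, same brown glaze, amber panel frames on the long sides, 190 long x 132 wide x 72 high, 1.1 kg, loose on the black turntable, empty. Point: centre of its mouth, level with the rim top (102 above the bench). x along its long side, y across, z up; both ends alike. Rim 14 wide, mouth 162 x 104. The turntable, a disc 300 across with its top 30 above the bench, turns easily if pushed.
- large_end (a point): The middle of one short side of the large pot's rim, on its outer edge: 95 along the pot's x axis from large_rim, level with the top of the rim.
- teal_center (a point): A bystander: a pot of exactly the same shape and size as the small brown one, but in teal (blue-green) glaze; leave it alone. This point is its centre, half-way up; axes as on the small brown pot.
- tall_center (a point): Bystander in the row of ware between the small pots and the turntable: tall square dark purple-brown unglazed pot, 84 x 84 x 130 high. This point is its centre, half-way up; z up.
- drum_center (a point): Bystander in the same row: round red clay pot, 90 diameter, 72 high. This point is its centre, half-way up; z up.
- jar_center (a point): Bystander in the same row: cream jar, 72 diameter, 92 high, with wooden modelling tools that stand up to 150 above the bench. This point is the jar's centre, 46 above the bench; z up.

How it is judged (in metres and radians):
On the way:
1. the small brown pot is lifted clear over the ware: its feet more than 130 mm above the bench, still level to 0.2 rad (height (world z) of small_center above 0.153 m and angle between small_center's own z axis and vertical below 0.2 rad), for 0.1 s.
At the end, for the whole second after the job is handed in: Held still in the gripper, level within 0.10 rad: the small pot's feet 5 to 24 mm above the large rim, its centre within 10 mm of the mouth's middle, long sides within 0.12 rad, the pots not touching; the large pot within 12 mm and the other ware within 15 mm of where they stood (z of small_center in the frame of large_rim between 0.028 and 0.047 m and horizontal distance between small_center and large_rim below 0.01 m and angle between the x axis of small_center and the x axis of large_rim, either way round below 0.12 rad and angle between small_center's own z axis and vertical below 0.1 rad and contact force between the fingers and small_pot above 1 N and contact force between small_pot and large_pot below 0.1 N and linear speed of small_pot below 0.02 m/s and distance of large_rim from where it was at the start of the episode below 0.012 m and distance of each of large_end, teal_center, tall_center, drum_center, jar_center from where it was at the start of the episode below 0.015 m); the arm keeps its last pose, push and grip.
It fails at once if the small pot knocks against the large pot (contact force between small_pot and large_pot above 0.5 N).
It fails at once if the large pot is shoved or turned (distance of large_rim from where it was at the start of the episode above 0.012 m or distance of large_end from where it was at the start of the episode above 0.015 m).
It fails at once if one of the other pots or the tool jar is moved or tipped (distance of any of teal_center, tall_center, drum_center, jar_center from where it was at the start of the episode above 0.015 m or angle between any of tall_center, jar_center's own z axis and vertical above 0.25 rad).
It also fails if it takes over 45 s, if anything falls off the work surface, if the arm or the gripper's body presses on something with over 40 N, if the wrist force passes 120 N, or if a joint passes its speed limit or range.

## Working session

There is one attempt and no reset: what is moved stays moved. The work goes in short steps, Python scripts to look and compute and a tool call to move; the robot and the scene stay as the last step left them, time stands still between calls to the robot, and variables do not carry over. Pictures are saved under pics/ and viewed, and the job is handed in when it is done.

Besides the shell and the picture viewer there is one more tool, called as name([rows], argument=value, ...), one row to a line, values as JSON. servo_tool: Moves the arm, as the interface text tells. Its arguments: {"type":"object","properties":{"rows":{"type":"array"},"squeeze":{"type":"number"}},"required":["rows"]}

```bash
mkdir -p pics; cat > h.py <<'E'
import numpy as np, cv2
from rig import r, eyes
def grab(n):
    f=eyes.grab_frame(n); np.savez('pics/'+n+'.npz',**{k:np.array(v) for k,v in f.items()}); return f
def K(f):
    h=f['frame'].shape[0]; fl=h/2/np.tan(np.radians(f['vertical_fov'])/2)
    return np.array([[fl,0,f['cx']],[0,fl,f['cy']],[0,0,1.]])
def wfc(f): return np.linalg.inv(np.array(f['camera_from_world']))
def plane(f,uv,z,T=None):
    T=wfc(f) if T is None else T
    p=cv2.undistortPoints(np.array(uv,float).reshape(-1,1,2),K(f),np.array(f['D'],float)).reshape(-1,2)
    d=np.c_[p,np.ones(len(p))]@T[:3,:3].T; o=T[:3,3]
    return o+d*((z-o[2])/d[:,2])[:,None]
def cloud(f,T=None):
    T=wfc(f) if T is None else T
    h,w=f['depth'].shape; u,v=np.meshgrid(np.arange(w),np.arange(h))
    p=cv2.undistortPoints(np.stack([u,v],-1).reshape(-1,1,2).astype(float),K(f),np.array(f['D'],float)).reshape(-1,2)
    P=np.c_[p,np.ones(len(p))]*f['depth'].reshape(-1,1)
    return (P@T[:3,:3].T+T[:3,3]).reshape(h,w,3)
E
python3 - <<'E'
from h import *
print(r.sense())
for n in ['top','side','wrist']:
    f=grab(n); cv2.imwrite(f'pics/{n}0.png',f['frame'][:,:,::-1])
    print(n,f['vertical_fov'],f['D'],f['cx'],f['cy'],f.get('camera_from_world'),f.get('hand_eye'))
E
```

```text
{'clock': 0.0, 'qpos': array([-1.22937082e+00,  3.53667315e-01,  1.63415314e+00,  2.58694732e-05,
        1.15519141e+00, -2.41654423e-03]), 'qvel': array([-3.38654108e-04, -1.15162194e-03, -1.83274924e-03, -1.65515204e-04,
        4.47654880e-04,  8.73911619e-05]), 'joint_efforts': array([ 3.44934873e-03, -6.05248332e+01, -3.42062116e+01,  1.67422936e-04,
        9.54056246e-03,  5.47123375e-05]), 'eef_pos': array([ 210.53193705, -587.97433427,  241.5415681 ]), 'tcp_rot': array([-3.14017350e+00, -2.70819349e-05,  3.43831566e-01]), 'contact_force': array([-0.45043148, -0.58904174,  0.57003887]), 'wrist_torque': array([-0.01653917, -0.03049366, -0.01943954]), 'opening': 0.9990628585678909}
top 51.02382572522903 [-0.00863494  0.          0.          0.          0.        ] 254.50555159881088 195.47479594839467 [[-1.62859425e-02 -9.99470425e-01  2.81715919e-02  1.66219016e+00]
 [-9.96886674e-01  1.40570036e-02 -7.75845291e-02  5.79475716e+02]
 [ 7.71474341e-02 -2.93474217e-02 -9.96587679e-01  8.71904581e+02]
 [ 0.00000000e+00  0.00000000e+00  0.00000000e+00  1.00000000e+00]] None
side 53.719436874655464 [0.0148819 0.        0.        0.        0.       ] 259.64353315965184 189.0150828180894 [[ 9.74802863e-01 -2.23068095e-01  6.05766742e-05 -5.34295094e+02]
 [-1.49042573e-01 -6.51514897e-01 -7.43851229e-01  1.67649330e+02]
 [ 1.65968943e-01  7.25099279e-01 -6.68345229e-01  8.68895036e+02]
 [ 0.00000000e+00  0.00000000e+00  0.00000000e+00  1.00000000e+00]] None
wrist 69.4831147028045 [0.02375102 0.         0.         0.         0.        ] 255.30614405664693 190.88793170561672 None [[ 6.17911594e-04 -9.65206729e-01 -2.61487261e-01  6.51586451e+01]
 [ 9.99999734e-01  6.97418959e-04 -2.11260931e-04 -2.06100739e+00]
 [ 3.86276646e-04 -2.61487061e-01  9.65206904e-01 -1.31700510e+02]
 [ 0.00000000e+00  0.00000000e+00  0.00000000e+00  1.00000000e+00]]
```

```bash
sleep 1
```

```text
(no output)
```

View pics/top0.png

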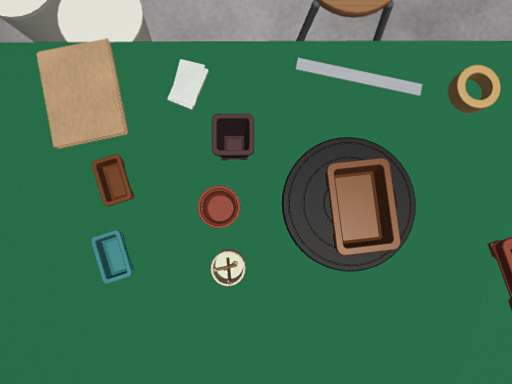

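View pics/side0.png

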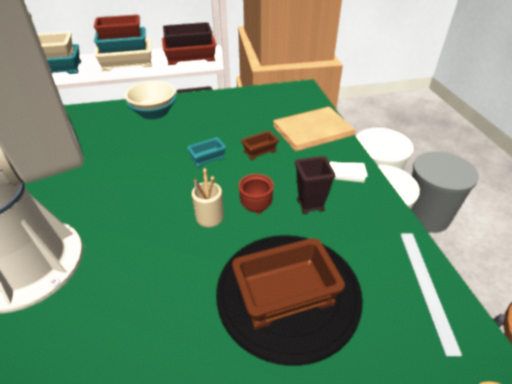

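View pics/wrist0.png

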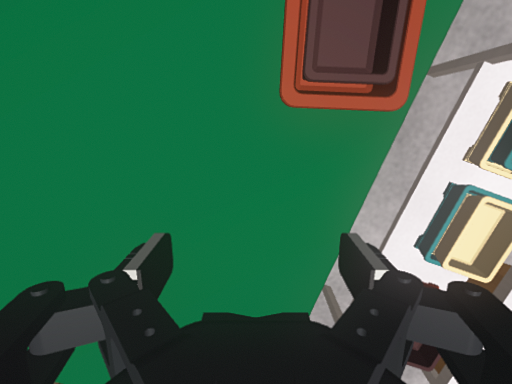

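The top view shows the small brown pot at (113,180), teal at (112,257), the tall pot at (233,135), the drum at (219,207), the jar at (228,267) and the large pot at (363,207). The side view agrees. Next I'll measure them.

```bash
cat > meas.py <<'E'
from h import *
def rimrect(f,box,z,T=None,tol=5,mask=None,name=None):
    # depth-height mask picks rim-top pixels, outer contour rays cast on plane z
    C=cloud(f,T); m=((np.abs(C[:,:,2]-z)<tol)&(f['depth']>0)).astype(np.uint8)
    b=np.zeros_like(m); b[box[1]:box[3],box[0]:box[2]]=1; m&=b
    cs,_=cv2.findContours(m,cv2.RETR_EXTERNAL,cv2.CHAIN_APPROX_NONE)
    c=max(cs,key=cv2.contourArea) 
    P=plane(f,c.reshape(-1,2),z,T)[:,:2].astype(np.float32)
    return cv2.minAreaRect(P),P,m
def show(rr):
    (c,s,a)=rr; a=np.radians(a)
    if s[0]<s[1]: a+=np.pi/2
    a=(a+np.pi/2)%np.pi-np.pi/2
    return np.round(c,1),np.round(sorted(s),1),'long axis yaw %.3f'%a
E
python3 - <<'E'
from meas import *
for n in ['top','side']:
    d=np.load(f'pics/{n}.npz'); f={k:d[k] for k in d}; 
    C=cloud(f); print(n,'bench z',np.round(np.median(C[300:340,100:200,2] if n=='top' else C[330:370,150:200,2]),1))
    bx=dict(small=((85,145,140,215),46),teal=((85,222,140,292),46),large=((315,145,410,265),102),tall=((205,105,262,165),130),drum=((190,180,245,232),72),jar=((203,245,252,292),92)) if n=='top' else dict(small=((238,128,282,160),46),teal=((183,132,230,165),46),large=((222,232,350,335),102),tall=((290,150,338,216),130),drum=((235,170,278,214),72))
    for k,(b,z) in bx.items():
        try:
            rr,P,m=rimrect(f,b,z); print(k,show(rr),m.sum())
        except Exception as e: print(k,e)
        R=f['frame'][b[1]:b[3],b[0]:b[2]]; 
    if n=='top':
        # tools heights
        b=bx['jar'][0]; q=C[b[1]:b[3],b[0]:b[2]]; print('jar max z',q[...,2].max())
        q=C[60:340,180:270]; print('row max z',q[...,2].max())
E
```

```text
top bench z -0.3
small (array([616.1, 301.3]), array([ 64.8, 104.3]), 'long axis yaw 0.294') 628
teal (array([452.9, 300.2]), array([ 65.3, 103.9]), 'long axis yaw 0.304') 654
large (array([ 549.3, -225.3]), array([132.7, 189.6]), 'long axis yaw 0.098') 2007
tall (array([692.7,  37.4]), array([81.2, 82.3]), 'long axis yaw -0.008') 731
drum (array([553.7,  71. ]), array([85.8, 87.6]), 'long axis yaw 1.557') 358
jar (array([428.1,  51.8]), array([67.9, 70.5]), 'long axis yaw 1.553') 256
jar max z 913.8408869139624
row max z 913.8408869139624
side bench z -0.7
small (array([614.3, 293.3]), array([ 71.8, 106. ]), 'long axis yaw 0.286') 194
teal (array([452.4, 294.5]), array([ 69.2, 103.6]), 'long axis yaw 0.308') 241
large (array([ 547.5, -232. ]), array([132.7, 189.2]), 'long axis yaw 0.095') 1980
tall (array([691.6,  29.9]), array([84.8, 90.8]), 'long axis yaw 1.559') 339
drum (array([551.6,  63.1]), array([87.9, 88.1]), 'long axis yaw 0.014') 176
```

servo_tool([
  [[1.7,3.75,0],0,8.54],
  [[1.7,3.75,0],0,8.54],
  [[1.7,3.75,0],0,8.54],
  [[1.7,3.75,0],0,8.54],
  [[1.7,3.75,0],0,8.54],
])

```text
clock: 0.57
eef_pos: [295.8, -399.1, 242.0]
tcp_rot: [-3.141, 0.0, 0.343]
contact_force: [0.8, 0.1, 0.5]
opening: 0.998
```

servo_tool([
  [[1.7,3.75,0],0,8.54],
  [[1.7,3.75,0],0,8.54],
  [[1.7,3.75,0],0,8.54],
  [[1.7,3.75,0],0,8.54],
  [[1.7,3.75,0],0,8.54],
])

```text
clock: 0.98
eef_pos: [380.9, -211.6, 242.4]
tcp_rot: [3.141, -0.0, 0.343]
contact_force: [0.8, -0.6, 0.4]
opening: 1.001
```

servo_tool([
  [[1.7,3.7,0],0,8.54],
  [[1.7,3.7,0],0,8.54],
  [[1.7,3.7,0],0,8.54],
  [[1.7,3.7,0],0,8.54],
  [[1.7,3.7,0],0,8.54],
])

```text
clock: 1.4
eef_pos: [466.0, -26.4, 242.4]
tcp_rot: [3.141, -0.0, 0.344]
contact_force: [0.9, -0.6, 0.3]
opening: 0.999
```

servo_tool([
  [[1.7,3.7,0],0,8.54],
  [[1.7,3.7,0],0,8.54],
  [[1.7,3.7,0],0,8.54],
  [[1.7,3.7,0],0,8.54],
  [[1.7,3.7,0],-0.05,8.54],
])

```text
clock: 1.82
eef_pos: [551.0, 158.7, 242.1]
tcp_rot: [3.142, 0.0, 0.295]
contact_force: [1.1, -0.1, 0.7]
opening: 0.999
```

servo_tool([
  [[1.7,3.7,0],0,8.54],
  [[1.7,3.7,0],0,8.54],
  [[1.7,3.7,0],0,8.54],
  [[1.7,3.4,0],0,8.54],
  [[0,0,0],0,8.54],
])

```text
clock: 2.23
eef_pos: [620.5, 307.6, 241.4]
tcp_rot: [-3.14, -0.002, 0.297]
contact_force: [-2.1, -0.8, 0.6]
opening: 0.999
```

```bash
cat > w.py <<'E'
from meas import *
from scipy.spatial.transform import Rotation as Ro
import sys
def toolT(s):
    T=np.eye(4); T[:3,:3]=Ro.from_euler('xyz',s['tcp_rot']).as_matrix(); T[:3,3]=s['eef_pos']; return T
def wrist(name):
    s=r.sense(); f=grab('wrist'); cv2.imwrite(f'pics/{name}.png',f['frame'][:,:,::-1])
    return s,f,toolT(s)@np.array(f['hand_eye'])
E
python3 - <<'E'
from w import *
s,f,T=wrist('w1'); print(s['eef_pos'],s['tcp_rot'],s['clock'])
C=cloud(f,T); print('bench',np.median(C[20:60,20:60,2]),C[190,255])
rr,P,m=rimrect(f,(0,0,512,384),46,T); print(show(rr)); cv2.imwrite('pics/w1m.png',m*255)
E
```

```text
[620.5211442  307.55828407 241.42739186] [-3.13960451e+00 -2.02891903e-03  2.96790782e-01] 2.2333
bench 0.22959392310633575 [590.30173084 301.41241948  13.35781988]
(array([617.2, 302.1]), array([ 63.6, 102.1]), 'long axis yaw 0.296')
```

View pics/w1.png

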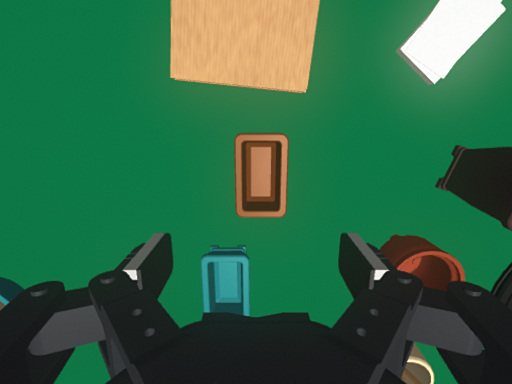

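servo_tool([
  [[-0.35,-0.55,-3.0],0,8.54],
  [[0,0,-4.0],0,8.54],
  [[0,0,-4.0],0,8.54],
  [[0,0,-3.0],0,8.54],
  [[0,0,0],0,8.54],
])

```text
clock: 2.7
eef_pos: [610.7, 293.1, 95.5]
tcp_rot: [3.14, 0.011, 0.293]
contact_force: [-1.8, -0.4, -0.7]
opening: 1.003
```

```bash
python3 - <<'E'
from w import *
s,f,T=wrist('w2'); print(s['eef_pos'],s['tcp_rot'],s['clock'])
rr,P,m=rimrect(f,(0,0,512,384),46,T); print(show(rr))
E
```

```text
[610.65094666 293.14121775  95.48207346] [3.13970458 0.01117307 0.293268  ] 2.7
(array([616.8, 301.9]), array([ 63.4, 103.5]), 'long axis yaw 0.295')
```

View pics/w2.png

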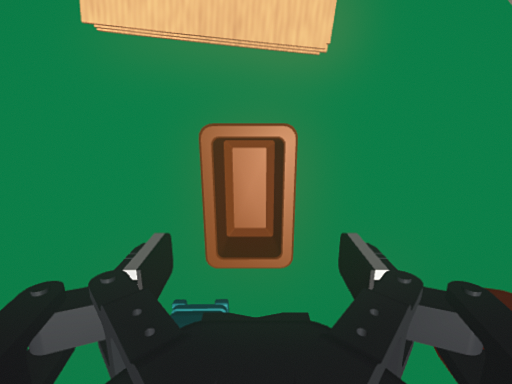

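servo_tool([
  [[0,0,0],0,8.54],
  [[0,0,0],0,8.54],
])

```text
clock: 2.92
eef_pos: [616.7, 296.4, 105.0]
tcp_rot: [-3.141, -0.004, 0.293]
contact_force: [0.2, -1.1, 0.7]
opening: 1.001
```

servo_tool([
  [[0,0.5,0],0,8.54],
  [[0,0,-2.0],0,8.54],
  [[0,0,-1.0],0,8.54],
  [[0,0,0],0,8.54],
  [[0,0,0],0,8.54],
])

```text
clock: 3.33
eef_pos: [615.0, 301.1, 72.5]
tcp_rot: [3.141, 0.001, 0.294]
contact_force: [0.9, -0.4, 0.1]
opening: 0.997
```

```bash
python3 - <<'E'
from w import *
s,f,T=wrist('w3'); print(s['eef_pos'],s['tcp_rot'],s['clock'])
rr,P,m=rimrect(f,(0,0,512,384),46,T); print(show(rr))
c=np.linalg.inv(toolT(s))@np.array([*rr[0],46,1]); print('pot in tool',c)
E
```

```text
[614.95830486 301.12871156  72.49055995] [3.14145803e+00 5.92306182e-04 2.93975623e-01] 3.3333
(array([617.1, 302.1]), array([ 63.3, 103.6]), 'long axis yaw 0.296')
pot in tool [ 2.35998639 -0.2670886  26.48913105  1.        ]
```

View pics/w3.png

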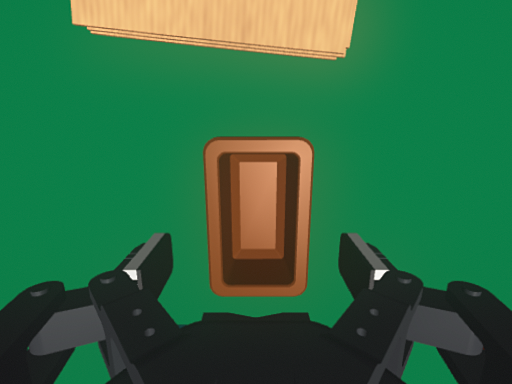

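servo_tool([
  [[0.2,0.1,-1.5],0,8.54],
  [[0,0,-1.5],0,8.54],
  [[0,0,-1.2],0,8.54],
  [[0,0,-0.2],0,8.54],
  [[0,0,0],0,8.54],
])

```text
clock: 3.8
eef_pos: [616.0, 301.5, 26.2]
tcp_rot: [3.141, 0.003, 0.294]
contact_force: [-0.2, -0.4, 1.1]
opening: 1.002
```

servo_tool([
  [[0,0,0],0,8.54],
  [[0,0,0],0,8.54],
])

```text
clock: 3.97
eef_pos: [617.5, 302.2, 28.6]
tcp_rot: [-3.141, -0.001, 0.294]
contact_force: [1.1, 0.2, -0.6]
opening: 1.0
```

Positioned on target; closing with 25 N.

servo_tool([
  [[0,0,0],0,5.5],
  [[0,0,0],0,5.5],
  [[0,0,0],0,5.5],
  [[0,0,0],0,5.5],
  [[0,0,0],0,5.5],
], squeeze=25)

```text
clock: 4.38
eef_pos: [617.7, 302.1, 29.2]
tcp_rot: [3.141, -0.001, 0.294]
contact_force: [-0.8, -2.5, 6.5]
opening: 0.744
```

servo_tool([
  [[0,0,0],0,5.0],
  [[0,0,0],0,5.0],
  [[0,0,0],0,5.0],
  [[0,0,0],0,5.0],
  [[0,0,0],0,5.0],
])

```text
clock: 4.8
eef_pos: [617.7, 302.1, 29.2]
tcp_rot: [3.142, -0.001, 0.294]
contact_force: [0.0, -1.8, 5.6]
opening: 0.743
```

```bash
python3 - <<'E'
from w import *
s,f,T=wrist('w4'); print(s['eef_pos'],s['tcp_rot'],s['clock'],s['opening'])
E
```

```text
[617.67330016 302.08213556  29.17630632] [ 3.14150401e+00 -1.12824841e-03  2.93926837e-01] 4.8 0.7426055972653032
```

View pics/w4.png

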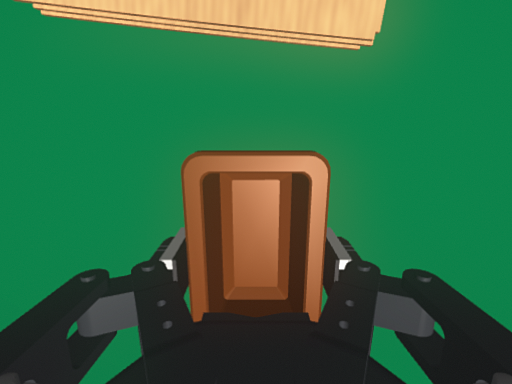

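The pot is gripped: opening 63 mm and pads on the lip. Lifting gently now.

servo_tool([
  [[0,0,0.3],0,5.0],
  [[0,0,0.7],0,5.0],
  [[0,0,1.0],0,5.0],
  [[0,0,1.0],0,5.0],
  [[0,0,1.5],0,5.0],
])

```text
clock: 5.27
eef_pos: [616.6, 301.9, 73.7]
tcp_rot: [3.141, 0.001, 0.294]
contact_force: [-0.4, -0.9, -3.0]
opening: 0.743
```

servo_tool([
  [[0,0,2.0],0,5.0],
  [[0,0,2.0],0,5.0],
  [[0,0,2.0],0,5.0],
  [[0,0,2.0],0,5.0],
  [[0,0,2.0],0,5.0],
])

```text
clock: 5.68
eef_pos: [617.2, 302.2, 175.9]
tcp_rot: [-3.141, -0.001, 0.294]
contact_force: [0.1, 1.1, -3.3]
opening: 0.742
```

servo_tool([
  [[0,0,2.0],0,5.0],
  [[0,0,2.0],0,5.0],
  [[0,0,1.5],0,5.0],
  [[0,0,0.5],0,5.0],
  [[0,0,0],0,5.0],
])

```text
clock: 6.1
eef_pos: [617.9, 302.5, 236.0]
tcp_rot: [-3.141, -0.004, 0.294]
contact_force: [0.1, -0.3, -3.9]
opening: 0.743
```

```bash
python3 - <<'E'
from w import *
s,f,T=wrist('w5'); print(s['eef_pos'],s['tcp_rot'],s['clock'],s['opening'],s['contact_force'],s['wrist_torque'])
C=cloud(f,T); 
# rim plane z on visible end rim & sides
for uv in [(256,160),(195,200),(317,200),(195,260),(317,260)]: print(uv,C[uv[1],uv[0]])
E
```

```text
[617.88817517 302.45783571 236.0086689 ] [-3.14096685 -0.00372291  0.29382681] 6.1 0.7432819196895882 [ 0.08141946 -0.34616862 -3.90508853] [0.01150065 0.05100997 0.01298827]
(256, 160) [662.47922873 317.77382551 252.32170198]
(195, 200) [638.30469478 337.99470274 253.20624949]
(317, 200) [653.52478699 287.39067322 252.75284926]
(195, 260) [610.06168641 331.20126055 252.6961261 ]
(317, 260) [626.34841425 277.42419032 252.59823103]
```

View pics/w5.png

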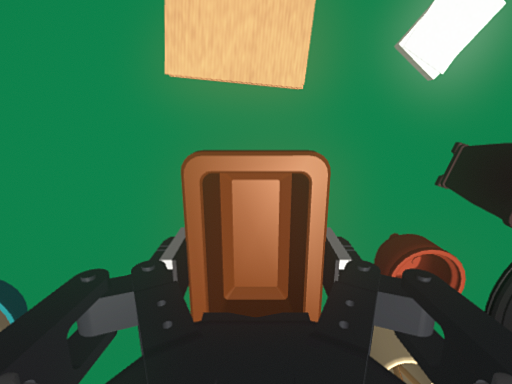

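servo_tool([
  [[-0.1,-0.8,0],0,5.0],
  [[-0.2,-1.6,0],0,5.0],
  [[-0.3,-2.4,0],0,5.0],
  [[-0.4,-3.0,0],-0.02,5.0],
  [[-0.4,-3.0,0],-0.02,5.0],
])

```text
clock: 6.57
eef_pos: [601.9, 191.8, 231.9]
tcp_rot: [3.141, 0.002, 0.254]
contact_force: [0.8, 0.1, -3.1]
opening: 0.748
```

servo_tool([
  [[-0.4,-3.0,0],-0.02,5.0],
  [[-0.4,-3.0,0],-0.02,5.0],
  [[-0.4,-3.0,0],-0.02,5.0],
  [[-0.4,-3.0,0],-0.02,5.0],
  [[-0.4,-3.0,0],-0.02,5.0],
])

```text
clock: 6.98
eef_pos: [581.4, 41.4, 232.2]
tcp_rot: [3.141, 0.002, 0.152]
contact_force: [0.3, -0.9, -2.4]
opening: 0.745
```

servo_tool([
  [[-0.4,-3.0,0],-0.02,5.0],
  [[-0.4,-3.0,0],-0.02,5.0],
  [[-0.4,-3.0,0],-0.016,5.0],
  [[-0.4,-3.0,0],0,5.0],
  [[-0.4,-3.0,0],0,5.0],
])

```text
clock: 7.4
eef_pos: [561.1, -108.3, 232.2]
tcp_rot: [-3.141, 0.002, 0.097]
contact_force: [0.9, 0.5, -3.4]
opening: 0.743
```

servo_tool([
  [[-0.4,-3.0,0],0,5.0],
  [[-0.4,-3.0,0],0,5.0],
  [[-0.4,-3.0,0],0,5.0],
  [[-0.3,-2.0,0],0,5.0],
  [[-0.1,-1.0,0],0,5.0],
])

```text
clock: 7.82
eef_pos: [544.9, -229.1, 232.3]
tcp_rot: [3.142, 0.002, 0.095]
contact_force: [0.2, 0.4, -3.0]
opening: 0.741
```

servo_tool([
  [[0,0,0],0,5.0],
  [[0,0,0],0,5.0],
  [[0,0,0],0,5.0],
])

```text
clock: 8.07
eef_pos: [546.6, -225.2, 232.8]
tcp_rot: [-3.141, 0.001, 0.098]
contact_force: [0.2, 0.7, -2.6]
opening: 0.742
```

```bash
python3 - <<'E'
from w import *
s,f,T=wrist('w6'); print(s['eef_pos'],s['tcp_rot'],s['clock'],s['opening'],s['contact_force'],s['wrist_torque'])
for n in ['top','side']:
    g=grab(n); cv2.imwrite(f'pics/{n}6.png',g['frame'][:,:,::-1])
E
```

```text
[ 546.63499741 -225.24648016  232.8022888 ] [-3.14071968e+00  8.34646535e-04  9.77592061e-02] 8.0667 0.7419189193771681 [ 0.15986723  0.70416445 -2.64640889] [ 0.05187976 -0.02916314  0.01586687]
```

View pics/w6.png

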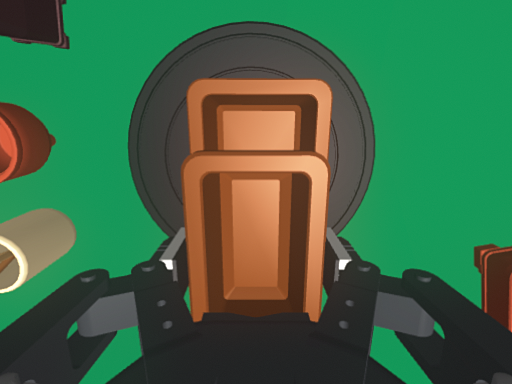

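View pics/side6.png

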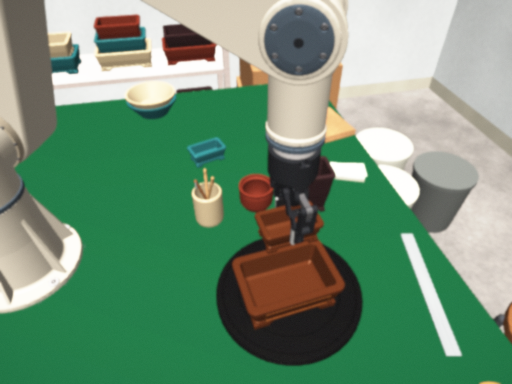

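View pics/top6.png

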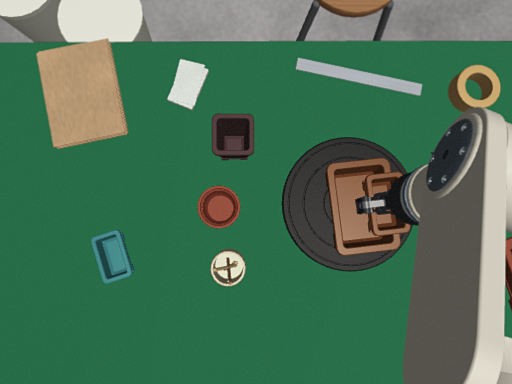

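```bash
cat > big.py <<'E'
from w import *
def big(f,T,vmax):
    C=cloud(f,T); m=((abs(C[:,:,2]-102)<5)&(f['depth']>0)).astype(np.uint8); m[vmax:]=0
    n,l,st,_=cv2.connectedComponentsWithStats(m); i=1+np.argmax(st[1:,4]); m=(l==i).astype(np.uint8)
    c=max(cv2.findContours(m,cv2.RETR_EXTERNAL,cv2.CHAIN_APPROX_NONE)[0],key=len).reshape(-1,2)
    c=c[c[:,1]<vmax-3]
    P=plane(f,c,102,T)[:,:2]; rr=cv2.minAreaRect(P.astype(np.float32))
    (cx,cy),s,a=rr; a=np.radians(a); ax=[np.array([np.cos(a),np.sin(a)]),np.array([-np.sin(a),np.cos(a)])]
    i=int(abs(ax[1][0])>abs(ax[0][0])); x=ax[i]*np.sign(ax[i][0]); L=s[i];W=s[1-i]
    far=np.array([cx,cy])+x*L/2
    return far-95*x, np.arctan2(x[1],x[0]), W, L, far
E
python3 - <<'E'
from big import *
d=np.load('pics/wrist.npz'); f={k:d[k] for k in d}
s=r.sense(); print(s['eef_pos'])
s['eef_pos']=np.array([546.635,-225.246,232.802]); s['tcp_rot']=[-3.14072,0.000835,0.09776]
T=toolT(s)@f['hand_eye']; print(big(f,T,150))
C=cloud(f,T)
# small pot rim: far edge/sides
z=C[160,256,2]; print('small rim z',z, 'feet',z-46)
m=((abs(C[:,:,2]-z)<4)&(f['depth']>0)).astype(np.uint8); m[:, :175]=0;m[:,340:]=0; m[:145]=0;m[225:]=0
c=max(cv2.findContours(m,cv2.RETR_EXTERNAL,cv2.CHAIN_APPROX_NONE)[0],key=len).reshape(-1,2); c=c[c[:,1]<222]
P=plane(f,c,z,T); Q=(np.linalg.inv(toolT(s))@np.c_[P,np.ones(len(P))].T).T
rr=cv2.minAreaRect(Q[:,:2].astype(np.float32)); print('small in tool',rr,'x max',Q[:,0].max(),'centre x',Q[:,0].max()-52,'y mid',(Q[:,1].max()+Q[:,1].min())/2,np.ptp(Q[:,1]))
# top view recheck of bystanders
d=np.load('pics/top.npz'); g={k:d[k] for k in d}
for k,(b,zz) in dict(teal=((85,222,140,292),46),tall=((205,105,262,165),130),drum=((190,180,245,232),72),jar=((203,245,252,292),92)).items(): print(k,show(rimrect(g,b,zz)[0]))
E
```

```text
[ 547.202616   -224.92334818  233.17378801]
(array([ 548.30139373, -226.59675172]), np.float64(0.09840714787454727), 130.88720703125, 59.41129684448242, array([ 642.84177639, -217.26315409]))
small rim z 248.60951963006977 feet 202.60951963006977
small in tool ((35.14640808105469, -1.7626113891601562), (63.58583068847656, 31.584491729736328), 89.93706512451172) x max 50.942540299183406 centre x -1.0574597008165938 y mid -1.7526038068603782 63.59092559219545
teal (array([453. , 300.2]), array([ 65.4, 103.9]), 'long axis yaw 0.304')
tall (array([692.7,  37.4]), array([81.2, 82.3]), 'long axis yaw -0.008')
drum (array([553.7,  71. ]), array([85.8, 87.6]), 'long axis yaw 1.557')
jar (array([428.1,  51.8]), array([67.9, 70.5]), 'long axis yaw 1.553')
```

servo_tool([
  [[0.2,-0.25,0],0,5.0],
  [[0,0,-0.7],0,5.0],
  [[0,0,-1.2],0,5.0],
  [[0,0,-1.2],0,5.0],
  [[0,0,-0.7],0,5.0],
])

```text
clock: 8.63
eef_pos: [548.1, -227.9, 192.7]
tcp_rot: [-3.14, 0.002, 0.098]
contact_force: [-0.4, -0.7, -2.3]
opening: 0.748
```

servo_tool([
  [[0,0,-0.6],0,5.0],
  [[0,0,-0.6],0,5.0],
  [[0,0,-0.6],0,5.0],
  [[0,0,-0.4],0,5.0],
  [[0,0,0],0,5.0],
])

```text
clock: 9.05
eef_pos: [548.7, -228.3, 172.3]
tcp_rot: [-3.141, 0.001, 0.098]
contact_force: [-0.0, -0.1, -2.7]
opening: 0.746
```

servo_tool([
  [[0,0,0],0,5.0],
  [[0,0,0],0,5.0],
  [[0,0,0],0,5.0],
])

```text
clock: 9.3
eef_pos: [549.4, -228.5, 173.8]
tcp_rot: [3.141, -0.001, 0.098]
contact_force: [0.7, 0.4, -2.7]
opening: 0.747
```

```bash
cat > chk.py <<'E'
from big import *
def chk(tag):
    s,f,T=wrist('w'+tag); print(s['eef_pos'],s['tcp_rot'],s['clock'],s['opening'],s['contact_force'])
    C=cloud(f,T); z=np.median(C[155:165,230:280,2]); print('small rim z',z,'feet above 102:',z-46-102)
    b=big(f,T,148); print(b)
    m=((abs(C[:,:,2]-z)<4)&(f['depth']>0)).astype(np.uint8); m[:, :175]=0;m[:,340:]=0; m[:145]=0;m[225:]=0
    c=max(cv2.findContours(m,cv2.RETR_EXTERNAL,cv2.CHAIN_APPROX_NONE)[0],key=len).reshape(-1,2); c=c[c[:,1]<222]
    P=plane(f,c,z,T); Q=(np.linalg.inv(toolT(s))@np.c_[P,np.ones(len(P))].T).T
    q=np.array([Q[:,0].max()-52,(Q[:,1].max()+Q[:,1].min())/2,(toolT(s)[2,3]-z),1]); w=toolT(s)@q
    print('small in tool',q[:2],'world',w[:2],'large-small',b[0]-w[:2],'yaw diff',s['tcp_rot'][2]-b[1])
    for n in ['top','side']:
        g=grab(n); cv2.imwrite(f'pics/{n}{tag}.png',g['frame'][:,:,::-1])
E
python3 -c "
from chk import *
chk('7')"
```

```text
[ 549.44152257 -228.54539546  173.75313764] [ 3.14120834e+00 -7.13863251e-04  9.78222754e-02] 9.3 0.7469050232563195 [ 0.74937982  0.42251376 -2.66535009]
small rim z 190.65164042941126 feet above 102: 42.65164042941126
(array([ 548.12912845, -226.28830365]), np.float64(0.09846150965029851), 131.28143310546875, 49.06257629394531, array([ 642.66900359, -216.94956664]))
small in tool [-0.93968073 -1.74468216] world [ 548.32329843 -226.8955443 ] large-small [-0.19416999  0.60724065] yaw diff -0.000639234258674487
```

View pics/w7.png

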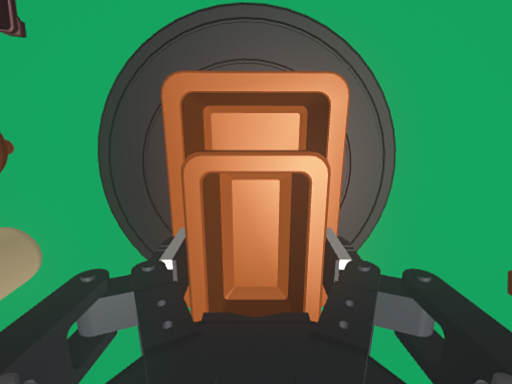

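View pics/side7.png

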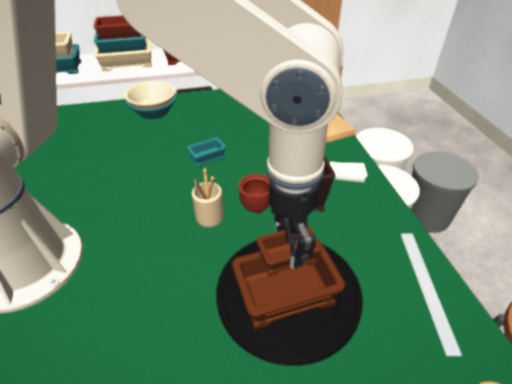

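servo_tool([
  [[0,0.05,-0.5],0,5.0],
  [[0,0,-0.5],0,5.0],
  [[0,0,-0.5],0,5.0],
  [[0,0,-0.5],0,5.0],
  [[0,0,-0.4],0,5.0],
])

```text
clock: 9.87
eef_pos: [548.8, -227.8, 148.3]
tcp_rot: [-3.141, 0.001, 0.098]
contact_force: [0.7, -0.2, -3.5]
opening: 0.739
```

servo_tool([
  [[0,0,-0.3],0,5.0],
  [[0,0,-0.2],0,5.0],
  [[0,0,0],0,5.0],
  [[0,0,0],0,5.0],
  [[0,0,0],0,5.0],
])

```text
clock: 10.28
eef_pos: [549.3, -228.0, 144.5]
tcp_rot: [3.141, -0.0, 0.098]
contact_force: [-0.1, -0.3, -2.9]
opening: 0.739
```

servo_tool([
  [[0,0,0],0,5.0],
  [[0,0,0],0,5.0],
  [[0,0,0],0,5.0],
  [[0,0,0],0,5.0],
  [[0,0,0],0,5.0],
])

```text
clock: 10.7
eef_pos: [549.2, -227.9, 144.4]
tcp_rot: [3.142, -0.0, 0.098]
contact_force: [0.3, -0.1, -2.4]
opening: 0.744
```

```bash
python3 -c "
from chk import *
chk('8')"
```

```text
[ 549.20929949 -227.94278602  144.36144071] [ 3.14152812e+00 -1.27642261e-04  9.77943210e-02] 10.7 0.7436002997667244 [ 0.2964469  -0.07293411 -2.41162552]
small rim z 161.19583983746267 feet above 102: 13.195839837462671
(array([ 548.36398501, -226.60681935]), np.float64(0.09843661741648466), 131.4518280029297, 46.6356315612793, array([ 642.90409258, -217.27043565]))
small in tool [-0.94280488 -1.74626282] world [ 548.09825231 -226.29604965] large-small [ 0.2657327 -0.3107697] yaw diff -0.0006422963860951147
```

View pics/w8.png

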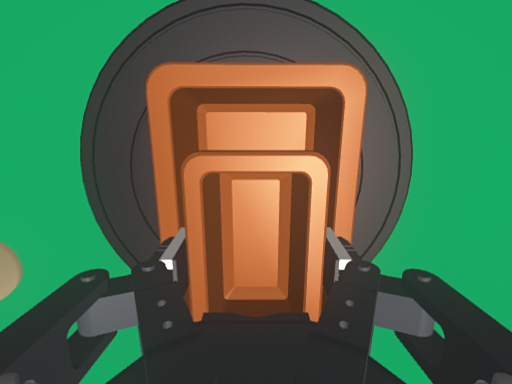

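View pics/side8.png

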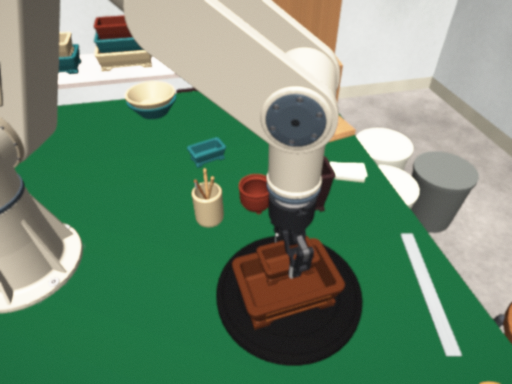

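```bash
python3 -c "
from h import *
s=r.sense(); print(s['eef_pos'],abs(s['qvel']).max(),s['opening'],s['clock']); print(r.sign_off())"
```

```text
[ 549.1728487  -227.94079045  144.30034367] 0.002036322608784292 0.7405691133426556 10.85
the job is handed in; nothing more can be done
None
```

I picked up the small brown pot by its lip at 25 N and carried it over the ware with its feet about 200 mm above the bench. It is now held over the large pot's mouth. I handed the job in at 10.85 s.

**Last checks (wrist camera):**
- **Height:** the feet are about 13 mm above the large rim.
- **Centring:** the pot is about 0.4 mm off the middle of the mouth.
- **Squareness:** the long sides are within 0.001 rad.
- **Level and still:** the tool is level to better than 0.001 rad, and all joint speeds are below about 0.002 rad/s.
- **Grip:** the fingers are open about 63 mm on the 64 mm lip. The wrist force was about −2.4 N, roughly the pot's weight.

**Other ware:** the teal pot, tall pot, drum and jar had not moved when I re-measured them in the top view, after the carry and before the final lowering. The large pot measured within about 1 mm of its starting place, going from the top camera at the start to the wrist camera at the end.

**Disagreements between measurements:**
- The side camera put everything about 7 mm lower in y than the top and wrist cameras, so I didn't use its positions.
- The wrist camera showed the held pot about 1.7 mm to one side of the jaw centre, which may be camera calibration error. I centred using both pots in the same wrist picture. If that error doesn't cancel out, the pot could be up to about 2 mm off, well inside the 10 mm limit.

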